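# Load-test a microscope focus return spring

## Robot

A 6-joint arm with a two-finger parallel gripper is mounted at the origin on the work surface. World frame = base frame: x ahead of the robot, y to its left, z up, the work surface at z = 0. Lengths are in m, angles in rad, forces in N, time in s.
With the tool pointing down it reaches from about 0.3 to 0.775 m from the base axis. Payload 14.6 kg.
Tool frame: the origin (TCP) lies at the very end of the fingers, on their centre line; the grasp point (between the pads) lies 19 mm behind it; z points along the fingers, y is the direction in which the jaws open and shut (so a half turn about z gives the same grasp; the last joint's range is limited). The gripper opens to 94 mm and grips with 3 to 60 N. Pads are 16 mm wide; open, the fingers measure 119 mm over their backs; the gripper's body (75 mm by 177 mm) begins 78 mm behind the grasp point.
Start: joints at [1.242, 0.3, 1.521, -0, 1.321, -0.067], TCP at [0.142, 0.531, 0.205] pointing down, gripper open.
Joint ranges: [-3.03, 3.03], [-0.79, 2.21], [0.23, 2.52], [-1.04, 4.18], [0, 3.07], [-2.55, 2.55]. Speed limits (rad/s): [2.22, 2.22, 2.57, 3.14, 3.14, 3.14].

## Interface

Orientations are given as [roll, pitch, yaw] about the fixed x, y, z axes, in that order (R = Rz(yaw) Ry(pitch) Rx(roll)).
In Python, from station import ctrl, eyes gives the robot as it stands.
- The arm moves only by the tool jog_arm, never from a script. Its argument "moves" is a list of rows, each a list of 3 entries, a list of its own where there are three numbers: the shift along the world's x, y, z in mm, then the turn, a rotation vector about the world's x, y, z in units of 5 degrees (1.0 is 5 degrees), then the finger opening in mm, from 0 to 94. In form: [[[tx, ty, tz], [wx, wy, wz], jaw], ...]. A call has 1 to 5 rows; each row is the pose to reach, as a shift and turn from the pose commanded when the call began; what a row does not reach only later rows make up. A row lasts 1/12 s, in which the tool goes at most 41.7 mm and 7.16 degrees, less where a joint would pass 70% of its speed; a pose out of reach is approached as far as the arm can. A call with a gripper value outside its range is refused whole. The fingers move at their own pace and stop on an object; "squeeze" is the grip in N (left out, the last holds). Time passes only in rows, so rows that repeat a pose let the fingers close. It gives the time, the measured TCP pose, the force and the opening at its end, in the units of the state.
- ctrl.get_obs(): the state, without advancing time (a new reading comes with each control period).
- eyes.camera(name): name is "scene" or "top"; returns a dict with "frame" (384x512x3 uint8, red, green, blue), "vertical_fov" (degrees; the focal length in pixels is half the picture's height over the tangent of half this angle, whatever the lens; pixels are square), "cx", "cy" (the principal point, pixels), "k1" (the pictures are not rectified: a ray, as slopes to the right and down, at radius r is drawn at 1 + k1 r^2 times it, then the intrinsics apply), "eye" and "attitude" of the camera in the world. Camera axes: x right, y down, z forward; pixel columns grow to the right and rows downward; lengths in m; the calibration is good to about 2 mm. A picture is of the moment at which its call begins. There is no depth.
- ctrl.hand_in(): hands the job in, once; it reports no verdict.
The state is a dict: "time_s": time; "qpos": joint angles; "joint_vel": joint speeds; "tau": joint torques, N m; "ee_pos": TCP position; "eef_rot": TCP orientation; "force": force on the tool from outside, world axes, zero at the start; "moment": the same for the moment, N m; "grip_width": finger opening in m.
Only numpy, scipy, OpenCV 4.12 (cv2) and the standard library are available. Lean on these libraries where they do the work, as an engineer would, in place of code of your own. Each camera call takes 0.05 s, during which the arm holds its last target.

## Task

Stand the spring unit from the blue pad fully down in the round well of the spring tester, press straight down on its brass cap with the closed fingers at a steady 12 newtons for about a second (never more than 20), and see whether the loaded cap's top stays above the tester's red pointer or sinks below it. Then let go and stand the unit upright in the green tray if it stayed above, or in the red tray if it sank below. Leave the spare unit on the grey pad and the other things as they are.

Things in the scene. Friction and masses are not known exactly. Their poses are not given: they have to be found in the camera images.
- spring_1_grip (a point): loose spring unit, about 220 g: dark upright steel barrel, 34 mm diameter, 44 mm high, foot chamfered 2.5 mm, bright grip band 26 to 38 mm up; a coil spring with a brass cap stands out of its top, 74 mm high in all unloaded. This point: on the barrel's axis, mid grip band (the height to grip), 32 mm above the underside; z axis up. Both units look alike; one spring is sound, one soft (half as stiff)
- spring_2_grip (a point): loose spring unit, about 220 g: dark upright steel barrel, 34 mm diameter, 44 mm high, foot chamfered 2.5 mm, bright grip band 26 to 38 mm up; a coil spring with a brass cap stands out of its top, 74 mm high in all unloaded. This point: on the barrel's axis, mid grip band (the height to grip), 32 mm above the underside; z axis up. Both units look alike; one spring is sound, one soft (half as stiff)
- cap_1: flat round brass cap of spring unit 1, 24 mm diameter, 4 mm thick; origin at the centre of its top face, z up. It slides straight down against the spring (unknown stiffness, 0.5 to 2 N/mm), 23 mm at most, then it is solid; springs back when let go
- cap_2: flat round brass cap of spring unit 2, 24 mm diameter, 4 mm thick; origin at the centre of its top face, z up. It slides straight down against the spring (unknown stiffness, 0.5 to 2 N/mm), 23 mm at most, then it is solid; springs back when let go
- blue_pad_top (a point): centre of the top of the fixed blue pad, 90 x 90 mm, 6 mm thick; the unit to be tested stands on it
- grey_pad_top (a point): centre of the top of the fixed grey pad, 90 x 90 mm, 6 mm thick; the spare unit stands on it
- seat (a point): centre of the floor of the tester's round well, 37 mm diameter (1.5 mm play all round), 8 mm deep, 1.5 mm chamfer, ringed by a thin purple circle, in a fixed white base 130 x 130 mm whose top is 24 mm above the table. z up; +y points to the tester's scale column, 45 mm wide, 109 mm high above the table, its face 94 mm from this point; the other sides are free
- mark (a point): tip edge of the tester's fixed red pointer (plate 30 mm wide, 3 mm thick, on the column), upper face: the reference mark. 64 mm to the tester's +y from the well's axis, 61.5 mm above the well's floor: an unloaded cap in the well stands 12.5 mm above it. At 12 N a sound spring's cap stays 3 mm or more above it, a soft one's sinks 3 mm or more below
- green_tray_in (a point): centre of the inner floor of the fixed green tray, 120 x 120 mm outside, 18 mm high, walls 4 mm; x and y axes along its sides
- red_tray_in (a point): centre of the inner floor of the fixed red tray, same sizes as the green one
- objective_mid (a point): bystander: a microscope objective standing upright, 27 mm in diameter, 47 mm high; this point is its centre
- oil_mid (a point): bystander: a closed amber bottle 32 mm in diameter, 65 mm high; this point is its centre
- driver_grip (a point): bystander: a screwdriver 150 mm long lying on the table; this point is on its handle
Things that resemble listed ones, but are neither listed nor needed, are in the scene too. Of the things that look like the part that bears green_tray_in, take the one that is farthest to the robot's right at the start. Several things look just like the part that bears seat: the one meant starts nearest to the robot's base.

How it is judged:
By the outcome, as a careful person would: the job done as asked, in the order asked, and still so for the second after the job is handed in, with the robot touching nothing.
It also fails if it takes over 64 s, if anything falls off the work surface, if the arm or the gripper's body presses on something with over 40 N, if the wrist force passes 120 N, or if a joint passes its speed limit or range.

## Working session

There is one attempt and no reset: what is moved stays moved. The work goes in short steps, Python scripts to look and compute and a tool call to move; the robot and the scene stay as the last step left them, time stands still between calls to the robot, and variables do not carry over. Pictures are saved under pics/ and viewed, and the job is handed in when it is done.

Besides the shell and the picture viewer there is one more tool, called after "Call:" as name([rows], argument=value, ...), one row to a line, values as JSON. jog_arm: Moves the arm, as the interface text tells. Its arguments: {"type":"object","properties":{"moves":{"type":"array","items":{"type":"array"}},"squeeze":{"type":"number"}},"required":["moves"]}

```bash
ls; mkdir -p pics
cat > h.py <<'E'
import numpy as np, cv2, pickle
from station import ctrl, eyes
def snap(n,tag):
    c=eyes.camera(n); pickle.dump(c,open(f'pics/{tag}.pkl','wb'))
    cv2.imwrite(f'pics/{tag}.png',cv2.resize(c['frame'][:,:,::-1],(768,576),interpolation=cv2.INTER_CUBIC)); return c
def load(tag): return pickle.load(open(f'pics/{tag}.pkl','rb'))
E
python3 - <<'E'
from h import *
for n in('scene','top'):
    c=snap(n,n+'0'); print({k:v for k,v in c.items() if k!='frame'})
print(ctrl.get_obs())
E
```

```text
pics
{'vertical_fov': 54.192478748343746, 'cx': 257.6724487193364, 'cy': 194.41780961982522, 'k1': 0.01640053420798553, 'eye': array([ 1.10150071, -0.41583419,  0.59993616]), 'attitude': array([-2.17581065,  0.0163194 ,  0.78760878])}
{'vertical_fov': 50.16386867813227, 'cx': 248.56995508379265, 'cy': 186.86765655241456, 'k1': -0.061107280681128175, 'eye': array([0.41291477, 0.11041953, 1.08956113]), 'attitude': array([-3.00916044, -0.02155194, -1.54687096])}
{'time_s': 0.1, 'qpos': array([ 1.24241395e+00,  3.00397256e-01,  1.52153593e+00,  2.21135926e-05,
        1.32068151e+00, -6.65965906e-02]), 'joint_vel': array([ 9.36101610e-06, -1.47186028e-03, -1.08788960e-03, -1.49334276e-04,
       -3.33374529e-04,  9.36224062e-04]), 'tau': array([ 4.07457683e-04, -5.32643831e+01, -3.53274000e+01,  7.08956877e-02,
        2.35681218e-02, -5.64030188e-05]), 'ee_pos': array([0.14226186, 0.53103696, 0.20494593]), 'eef_rot': array([-3.14057430e+00, -8.93870819e-05,  2.87980134e+00]), 'force': array([0.07635975, 0.11133003, 0.62476294]), 'moment': array([ 0.03653561,  0.03275102, -0.00978591]), 'grip_width': 0.09396792026943665}
```

View pics/scene0.png

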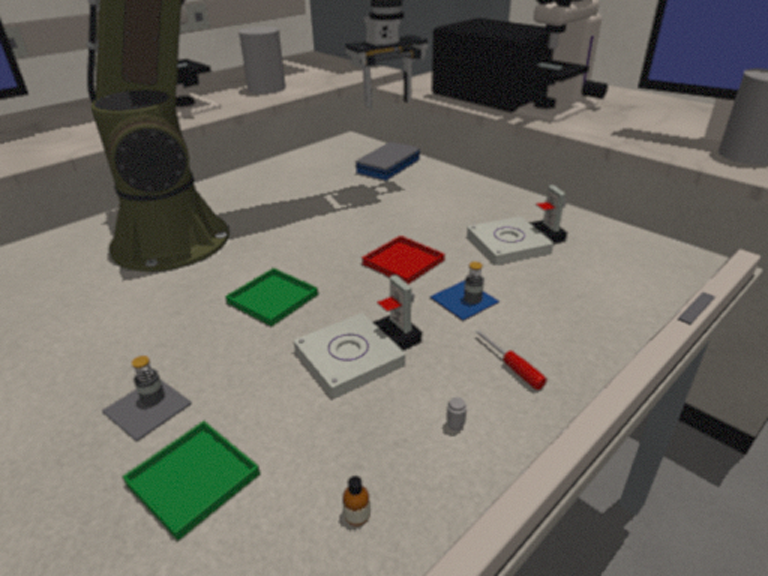

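View pics/top0.png

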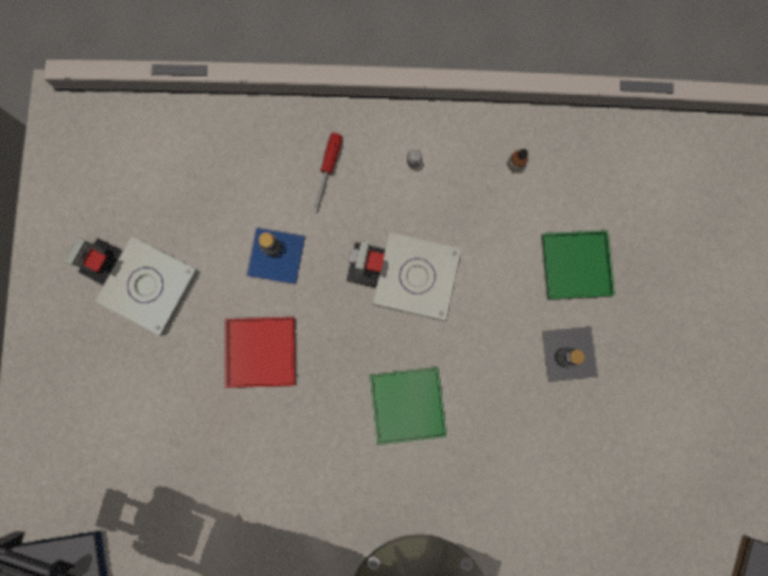

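Scene picture (768x576): tester A is at about (348,347) and tester B at (510,235). The green trays are at (192,478) and (272,296). The units stand at (474,285) on the blue pad and (148,383) on the grey pad. The red tray is at (404,260).
Top picture: tester A's well is at (418,275) and B's at (145,285). The green trays are at (578,265) and (408,405), the blue unit at (270,245), the grey unit at (570,357) and the red tray at (261,352).

Candidates and choices:
- **Seat:** (418,275) or (145,285). A is nearer the base at (420,560), so A.
- **Green tray:** (578,265) or (408,405). The rightmost is (578,265).
- **Unit:** (270,245) on the blue pad, or (570,357) on the grey one. The blue one.

```bash
cat >> h.py <<'E'
from scipy.spatial.transform import Rotation as Ro
def K(c):
    f=192/np.tan(np.radians(c['vertical_fov'])/2); return np.array([[f,0,c['cx']],[0,f,c['cy']],[0,0,1]])
def ray(c,uv):
    p=cv2.undistortPoints(np.array(uv,float).reshape(-1,1,2),K(c),np.array([c['k1'],0,0,0,0]))[:,0]
    return Ro.from_euler('xyz',c['attitude']).apply(np.c_[p,np.ones(len(p))])
def onz(c,uv,z):
    d=ray(c,uv); return c['eye']+d*((z-c['eye'][2])/d[:,2])[:,None]
def proj(c,P):
    R=Ro.from_euler('xyz',c['attitude']).inv()
    q=R.apply(np.atleast_2d(P)-c['eye'])
    return cv2.projectPoints(q.reshape(-1,1,3),np.zeros(3),np.zeros(3),K(c),np.array([c['k1'],0,0,0,0]))[0][:,0]
def tri(c1,u1,c2,u2):
    a=ray(c1,[u1])[0];b=ray(c2,[u2])[0]
    s=np.linalg.lstsq(np.c_[a,-b],c2['eye']-c1['eye'],rcond=None)[0]
    p=c1['eye']+a*s[0];q=c2['eye']+b*s[1]; return (p+q)/2,np.linalg.norm(p-q)
def blobs(c,lo,hi,mina=8):
    h=cv2.cvtColor(c['frame'],cv2.COLOR_RGB2HSV); m=cv2.inRange(h,np.array(lo),np.array(hi))
    n,l,s,ce=cv2.connectedComponentsWithStats(m)
    return [(ce[i].round(2),s[i],l==i) for i in range(1,n) if s[i,4]>=mina]
E
python3 - <<'E'
from h import *
for t in('scene0','top0'):
    c=load(t)
    for nm,lo,hi in(('blue',(100,120,40),(125,255,255)),('green',(50,100,40),(75,255,255)),('red',(0,150,70),(6,255,255)),('red2',(172,150,70),(180,255,255)),('brass',(10,130,90),(25,255,255)),('purple',(115,20,60),(150,200,255))):
        for b in blobs(c,lo,hi): print(t,nm,b[0],b[1])
c=load('top0')
cv2.imwrite('pics/cropA.png',cv2.resize(c['frame'][140:225,155:320,::-1],None,fx=4.8,fy=4.8,interpolation=cv2.INTER_CUBIC))
c=load('scene0')
cv2.imwrite('pics/cropB.png',cv2.resize(c['frame'][165:270,190:340,::-1],None,fx=5,fy=5,interpolation=cv2.INTER_CUBIC))
E
```

```text
scene0 blue [473.69  27.77] [ 433    0   79   59 1662]
scene0 blue [507.5    7.69] [504   3   8   9  26]
scene0 blue [464.11  20.67] [462  19   4   4   9]
scene0 blue [ 1.36 38.  ] [ 0 36  4  5 11]
scene0 blue [ 3.81 49.88] [ 0 47 10  6 16]
scene0 blue [473.5   53.75] [473  51   2   6   8]
scene0 blue [ 5.64 54.68] [ 2 52  9  7 22]
scene0 blue [256.97 112.35] [238 104  41  16 183]
scene0 blue [307.64 200.64] [288 188  44  25 456]
scene0 green [180.89 197.2 ] [ 151  179   61   38 1270]
scene0 green [126.93 318.71] [  83  281   90   79 3700]
scene0 red [363.76 136.91] [359 135  10   5  33]
scene0 red [268.42 172.43] [242 158  54  31 863]
scene0 red [259.41 202.17] [252 198  15   9  81]
scene0 red [349.62 246.19] [336 234  28  26 268]
scene0 red2 [345.08 246.25] [343 243   6   7  12]
scene0 brass [316.66 176.78] [313 175   8   5  32]
scene0 brass [ 93.15 240.92] [ 88 238  11   7  59]
scene0 brass [237.15 332.02] [229 325  16  13 123]
scene0 purple [473.83  27.72] [ 432    0   80   60 4005]
scene0 purple [392.82  32.97] [391  24   5  19  34]
scene0 purple [ 3.34 47.94] [  0  29  11  31 183]
scene0 purple [389.44  50.78] [389  49   2   5   9]
scene0 purple [241.92 226.25] [237 223   9   9  12]
scene0 purple [219.75 233.5 ] [219 230   4   8   8]
scene0 purple [242.12 235.38] [240 233   5   5   8]
top0 blue [171.91 154.82] [171 153   4   6  11]
top0 blue [185.22 172.97] [166 155  36  33 723]
top0 green [384.97 176.37] [ 362  155   47   44 1792]
top0 green [291.85 278.56] [289 263   7  27 117]
top0 red [220.67 101.67] [215  90  13  25 173]
top0 red [ 62.7  173.17] [ 56 167  14  14 128]
top0 red [249.41 173.89] [244 168  11  13 117]
top0 red [175.1  234.35] [ 154  212   43   46 1803]
top0 brass [343.11 104.67] [342 102   3   7   9]
top0 brass [177.16 159.42] [174 156   8   8  43]
top0 brass [384.17 237.44] [381 234   8   8  48]
```

View pics/cropA.png

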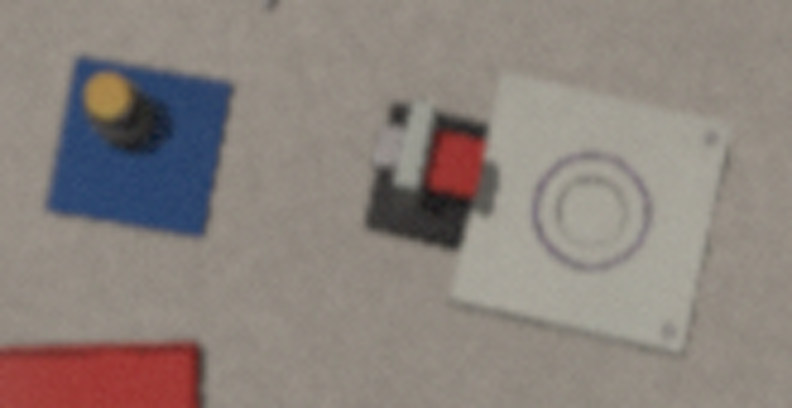

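View pics/cropB.png

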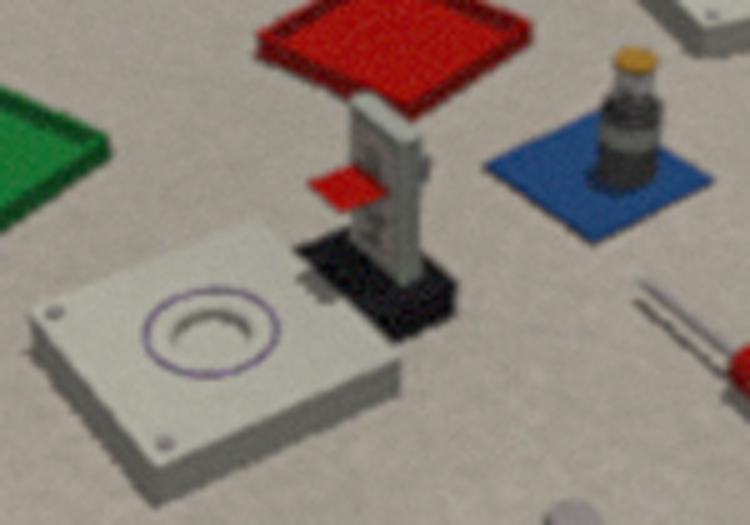

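The crops confirm the choice: one unit with a brass cap stands on the blue pad (crop A cap at (109,96)). Tester A's purple ring is at (592,211) and its red pointer at (457,163). Next I measure.

Run:
```python
from h import *
T=load('top0');S=load('scene0')
def ringc(c,x0,x1,y0,y1,th):
    f=c['frame'].astype(int); f=cv2.GaussianBlur(c['frame'],(3,3),0).astype(int)
    m=(f[:,:,2]-f[:,:,1])>th; m[:y0]=0;m[y1:]=0;m[:,:x0]=0;m[:,x1:]=0
    y,x=np.nonzero(m); e=cv2.fitEllipse(np.c_[x,y].astype(np.float32)); print(len(x),e); return e[0],np.c_[x,y]
et,pt=ringc(T,262,295,168,200,6); es,ps=ringc(S,215,250,219,245,6)
for c,p,e in((T,pt,et),(S,ps,es)):
    P=onz(c,p,.024)[:,:2].astype(np.float32); ci=cv2.fitEllipse(P*1000); print('ring z=.024',ci, onz(c,[e],.024))
print('ring tri',tri(T,et,S,es))
print('blue cap tri',tri(T,(177.16,159.42),S,(316.66,176.78)),onz(T,[(177.16,159.42)],.08))
print('grey cap tri',tri(T,(384.17,237.44),S,(93.15,240.92)))
print('pointer tri',tri(T,(249.41,173.89),S,(259.41,202.17)))
for nm,lo,hi,z in(('green',(50,100,40),(75,255,255),.018),('red',(0,150,70),(6,255,255),.018),('blue',(100,120,40),(125,255,255),.006)):
    for t,c in(('T',T),('S',S)):
        for b in blobs(c,lo,hi,400):
            p=cv2.convexHull(np.argwhere(b[2])[:,::-1].astype(np.int32))[:,0]
            P=onz(c,p,z)[:,:2]*1000; print(t,nm,b[0],[np.round(v,1) for v in cv2.minAreaRect(P.astype(np.float32))])
# base edges of tester A: white mask
for nm,c,pt0 in(('T',T,(300,200)),('S',S,(222,250))):
    h=cv2.cvtColor(c['frame'],cv2.COLOR_RGB2HSV); print(h[pt0[1],pt0[0]],h[290,200])
```

```text
Traceback (most recent call last):
cv2.error: OpenCV(4.12.0) /io/opencv/modules/imgproc/src/shapedescr.cpp:361: error: (-201:Incorrect size of input array) There should be at least 5 points to fit the ellipse in function 'fitEllipseNoDirect'
```

```bash
cat > m.py <<'E'
from h import *
T=load('top0');S=load('scene0')
def ringc(c,x0,x1,y0,y1):
    f=cv2.GaussianBlur(c['frame'],(3,3),0).astype(int)
    d=(f[:,:,2]-f[:,:,1])[y0:y1,x0:x1]; base=np.median(d); print('base',base,d.max())
    m=d>base+(d.max()-base)*.4
    y,x=np.nonzero(m); x+=x0;y+=y0; e=cv2.fitEllipse(np.c_[x,y].astype(np.float32)); print(len(x),e); return e[0],np.c_[x,y]
et,pt=ringc(T,262,295,168,200); es,ps=ringc(S,215,250,219,245)
for c,p,e in((T,pt,et),(S,ps,es)):
    P=onz(c,p,.024)[:,:2].astype(np.float32); ci=cv2.fitEllipse(P*1000); print('ring z=.024',ci, onz(c,[e],.024))
print('ring tri',tri(T,et,S,es))
print('blue cap tri',tri(T,(177.16,159.42),S,(316.66,176.78)),onz(T,[(177.16,159.42)],.08))
print('grey cap tri',tri(T,(384.17,237.44),S,(93.15,240.92)))
print('pointer tri',tri(T,(249.41,173.89),S,(259.41,202.17)))
for nm,lo,hi,z in(('green',(50,100,40),(75,255,255),.018),('red',(0,150,70),(6,255,255),.018),('blue',(100,120,40),(125,255,255),.006)):
    for t,c in(('T',T),('S',S)):
        for b in blobs(c,lo,hi,400):
            p=cv2.convexHull(np.argwhere(b[2])[:,::-1].astype(np.int32))[:,0]
            P=onz(c,p,z)[:,:2]*1000; print(t,nm,b[0],[np.round(v,1) for v in cv2.minAreaRect(P.astype(np.float32))])
E
python3 m.py
```

```text
base -10.0 2
185 ((277.7401123046875, 183.49533081054688), (23.43423080444336, 23.97626304626465), 127.61196899414062)
base -11.0 10
144 ((231.84593200683594, 230.94483947753906), (16.99077606201172, 26.273210525512695), 84.95723724365234)
ring z=.024 ((566.5216064453125, 14.364563941955566), (62.40085983276367, 63.00770950317383), 130.9390869140625) [[0.56639839 0.01439202 0.024     ]]
ring z=.024 ((567.5562133789062, 16.125125885009766), (62.061954498291016, 62.38498306274414), 32.424068450927734) [[0.56820392 0.01548665 0.024     ]]
ring tri (array([0.56709112, 0.01511685, 0.02343849]), np.float64(0.001975173106056385))
blue cap tri (array([0.61370102, 0.27336543, 0.07785426]), np.float64(0.0024278557461387892)) [[0.61237478 0.2721533  0.08      ]]
grey cap tri (array([ 0.43080759, -0.24792447,  0.07653882]), np.float64(0.001353828404075398))
pointer tri (array([0.58265227, 0.09188076, 0.07519753]), np.float64(0.0037332980929326636))
T green [384.97 176.37] [array([ 595. , -274.8]), array([115.1, 116.8]), np.float64(4.4)]
S green [180.89 197.2 ] [array([354.1,  20.9]), array([131.3, 128.9]), np.float64(7.9)]
S green [126.93 318.71] [array([ 605.7, -277.6]), array([127.5, 120.4]), np.float64(4.6)]
T red [175.1  234.35] [array([426.9, 279.2]), array([114.9, 107.6]), np.float64(3.7)]
S red [268.42 172.43] [array([437.6, 276.4]), array([129. , 132.4]), np.float64(2.9)]
T blue [185.22 172.97] [array([598.2, 265.2]), array([83.9, 82.7]), np.float64(81.8)]
S blue [473.69  27.77] [array([-2.0000e-01,  3.0814e+03]), array([ 530. , 2349.4]), np.float64(18.0)]
S blue [307.64 200.64] [array([602.6, 264.4]), array([86.4, 86.3]), np.float64(82.0)]
```

Call:
jog_arm([
  [[36,-20,0],[0,0,-1.3],94],
  [[72,-40,0],[0,0,-2.6],94],
  [[108,-60,0],[0,0,-3.9],94],
  [[144,-80,0],[0,0,-5.2],94],
  [[180,-100,0],[0,0,-6.5],94],
])

```text
time_s: 0.52
ee_pos: [0.3237, 0.4299, 0.2053]
eef_rot: [-3.141, 0.0, 2.307]
force: [-0.2, 1.3, -0.1]
grip_width: 0.0944
```

Call:
jog_arm([
  [[36,-20,0],[0,0,-1.4],94],
  [[72,-40,0],[0,0,-2.8],94],
  [[108,-60,0],[0,0,-4.2],94],
  [[144,-80,0],[0,0,-5.6],94],
  [[180,-98,0],[0,0,-7],94],
])

```text
time_s: 0.93
ee_pos: [0.5039, 0.3316, 0.2052]
eef_rot: [-3.141, 0.0, 1.695]
force: [-0.0, 1.4, 0.1]
grip_width: 0.0941
```

Call:
jog_arm([
  [[36,-20,0],[0,0,-1.4],94],
  [[72,-40,0],[0,0,-2.8],94],
  [[111,-60,0],[0,0,-4.1],94],
  [[111,-60,0],[0,0,-4.1],94],
  [[111,-60,0],[0,0,-4.1],94],
])

```text
time_s: 1.35
ee_pos: [0.6145, 0.2717, 0.2039]
eef_rot: [-3.14, 0.001, 1.341]
force: [-0.9, 0.5, 0.5]
grip_width: 0.094
```

Run:
```python
from h import *
snap('top','top1');snap('scene','scene1')
o=ctrl.get_obs();print(o['time_s'],o['ee_pos'],o['eef_rot'],o['qpos'],o['force'])
```

```text
1.45 [0.61267533 0.27361814 0.20496856] [-3.14061320e+00  3.84705534e-04  1.34532744e+00] [3.65355212e-01 5.79514330e-01 1.12577939e+00 2.28140042e-04
 1.43732666e+00 5.90793815e-01] [-0.52194558 -0.90958277  0.06546935]
```

View pics/scene1.png

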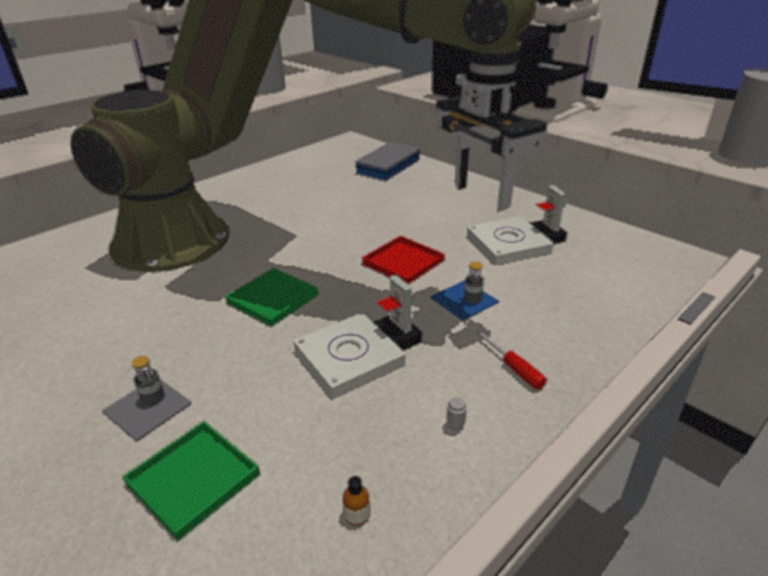

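The gripper hangs above the blue unit, with fingertips at about (460,188) and (503,208) and the unit clear below at (474,285). I check the camera against the robot pose, and the driver clearance, before descending.

Run:
```python
from h import *
T=load('top0');S=load('scene1');T1=load('top1')
print('driver tip',onz(T,[(318/1.5,211/1.5)],.005))
p=np.array([.6133,.273,.205]); a=1.344-np.pi/2; j=np.array([np.cos(a),np.sin(a),0])
for w in(.047,-.047,.0595,-.0595): print(proj(S,p+j*w)*1.5, proj(T1,p+j*w)*1.5)
cv2.imwrite('pics/c1.png',cv2.resize(np.hstack([S['frame'][70:170,270:400],T1['frame'][80:180,120:250]])[:,:,::-1],None,fx=3,fy=3,interpolation=cv2.INTER_CUBIC))
```

```text
driver tip [[0.6814088  0.19249352 0.005     ]]
[[499.23454194 209.16829763]] [[261.14902019 191.53540161]]
[[461.56476015 188.18378871]] [[243.52814582 252.15783005]]
[[504.68014019 212.19954489]] [[263.4649248  183.61333022]]
[[456.95247294 185.61253005]] [[241.15954557 260.35381917]]
```

View pics/c1.png

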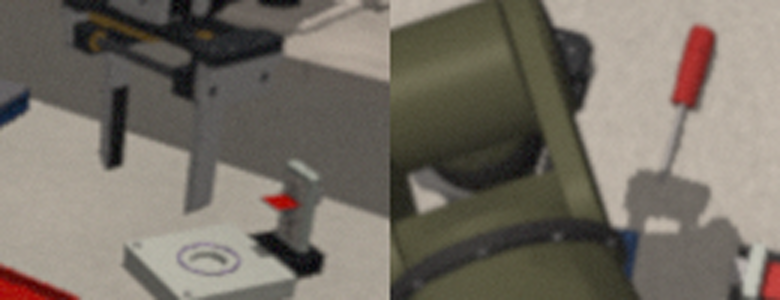

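The projected fingertips match the image to within 1–2 px, and the driver is clear by about 60 mm. Descending.

Call:
jog_arm([
  [[0,0,-40],[0,0,0],94],
  [[0,0,-75],[0,0,0],94],
  [[0,0,-110],[0,0,0],80],
  [[0,0,-145],[0,0,0],70],
  [[0,0,-165],[0,0,0],60],
])

```text
time_s: 1.87
ee_pos: [0.6106, 0.2741, 0.0369]
eef_rot: [-3.138, 0.002, 1.347]
force: [0.2, 1.6, -0.6]
grip_width: 0.0773
```

Call:
jog_arm([
  [[0,0,-10],[0,0,0],60],
  [[0,0,-20],[0,0,0],60],
  [[0,0,-21],[0,0,0],60],
  [[0,0,-21],[0,0,0],60],
  [[0,0,-21],[0,0,0],60],
])

```text
time_s: 2.28
ee_pos: [0.614, 0.2737, 0.0212]
eef_rot: [3.14, -0.001, 1.344]
force: [-1.3, -0.7, -0.4]
grip_width: 0.0604
```

Run:
```python
from h import *
S=snap('scene','scene2')
o=ctrl.get_obs();print(o['time_s'],o['ee_pos'],o['eef_rot'],o['grip_width'],o['force'])
cv2.imwrite('pics/c2.png',cv2.resize(S['frame'][130:240,240:390,::-1],None,fx=5,fy=5,interpolation=cv2.INTER_CUBIC))
```

```text
2.3333 [0.6139642  0.27366218 0.02110576] [ 3.13965772e+00 -1.33514079e-03  1.34421231e+00] 0.060113438850339755 [ 0.31706483 -0.19105684  0.56546899]
```

View pics/c2.png

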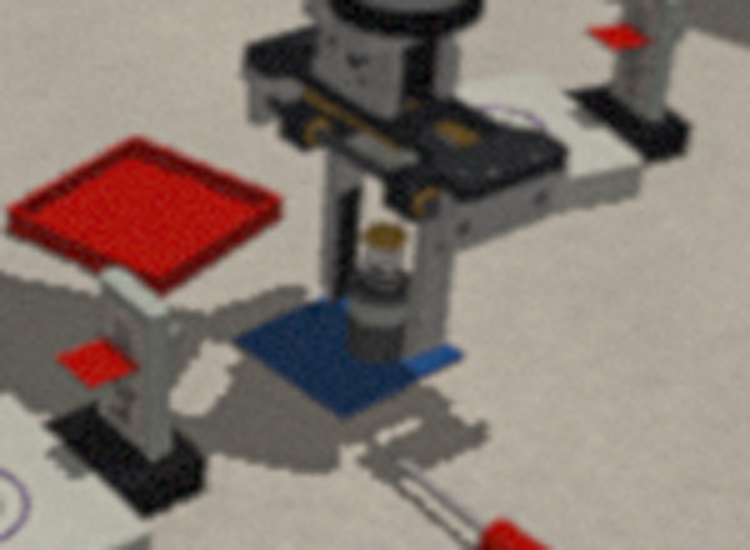

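The fingers straddle the unit in the crop (cap at (385,238), band at (378,315)) and nothing else is near. Closing.

Call:
jog_arm([
  [[0,0,0],[0,0,0],45],
  [[0,0,0],[0,0,0],38],
  [[0,0,0],[0,0,0],30],
  [[0,0,0],[0,0,0],30],
  [[0,0,0],[0,0,0],30],
], squeeze=30)

```text
time_s: 2.75
ee_pos: [0.6134, 0.2732, 0.0196]
eef_rot: [3.141, -0.0, 1.344]
force: [-1.1, 0.0, 0.6]
grip_width: 0.0334
```

Call:
jog_arm([
  [[0,0,0],[0,0,0],30],
  [[0,0,0],[0,0,0],30],
  [[0,0,15],[0,0,0],30],
  [[0,0,40],[0,0,0],30],
  [[0,0,40],[0,0,0],30],
])

```text
time_s: 3.17
ee_pos: [0.6152, 0.274, 0.0648]
eef_rot: [3.136, -0.004, 1.344]
force: [0.8, 0.3, -1.1]
grip_width: 0.0333
```

Run:
```python
from h import *
S=snap('scene','scene3')
o=ctrl.get_obs();print(o['time_s'],o['ee_pos'],o['eef_rot'],o['grip_width'],o['force'],o['moment'])
cv2.imwrite('pics/c3.png',cv2.resize(S['frame'][110:220,240:390,::-1],None,fx=5,fy=5,interpolation=cv2.INTER_CUBIC))
```

```text
3.2167 [0.61458439 0.27375594 0.06250631] [ 3.13776516e+00 -2.61212794e-03  1.34397071e+00] 0.03296489487936198 [-0.57667012  1.15758087 -1.86551451] [-0.08917934  0.02087632 -0.02285683]
```

View pics/c3.png

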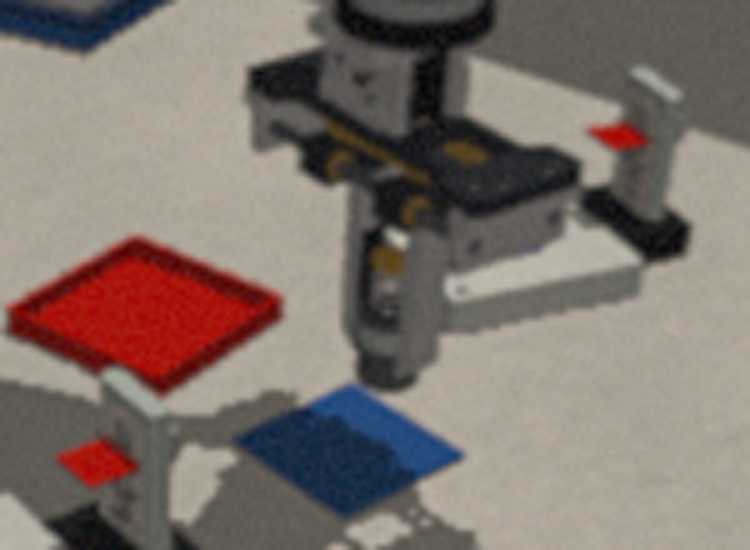

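The unit is lifted off the pad, held upright between the fingers (foot at (387,375) in the crop). Now over the column to the well.

Call:
jog_arm([
  [[0,0,40],[0,0,0],30],
  [[0,0,80],[0,0,0],30],
  [[-6,-33,100],[0,0,0],30],
  [[-12,-67,101],[0,0,0],30],
  [[-18,-101,101],[0,0,0],30],
])

```text
time_s: 3.63
ee_pos: [0.595, 0.1715, 0.1612]
eef_rot: [3.14, -0.001, 1.345]
force: [0.8, -0.6, -2.3]
grip_width: 0.0337
```

Call:
jog_arm([
  [[-6,-35,0],[0,0,0],30],
  [[-12,-70,0],[0,0,0],30],
  [[-18,-105,0],[0,0,0],30],
  [[-24,-140,0],[0,0,0],30],
  [[-28,-157,0],[0,0,0],30],
])

```text
time_s: 4.05
ee_pos: [0.5663, 0.012, 0.1597]
eef_rot: [-3.14, 0.001, 1.342]
force: [0.1, -0.1, -2.5]
grip_width: 0.033
```

Call:
jog_arm([
  [[0,0,-30],[0,0,0],30],
  [[0,0,-60],[0,0,0],30],
  [[0,0,-82],[0,0,0],30],
  [[0,0,-82],[0,0,0],30],
  [[0,0,-82],[0,0,0],30],
])

```text
time_s: 4.47
ee_pos: [0.5668, 0.0153, 0.0778]
eef_rot: [-3.139, 0.0, 1.344]
force: [0.7, 0.5, -1.1]
grip_width: 0.0334
```

Run:
```python
from h import *
S=snap('scene','scene4');T=snap('top','top4')
o=ctrl.get_obs();print(o['time_s'],o['ee_pos'],o['eef_rot'],o['grip_width'],o['force'],o['moment'])
cv2.imwrite('pics/c4.png',cv2.resize(S['frame'][160:270,180:330,::-1],None,fx=5,fy=5,interpolation=cv2.INTER_CUBIC))
cv2.imwrite('pics/c4t.png',cv2.resize(T['frame'][130:230,200:340,::-1],None,fx=5,fy=5,interpolation=cv2.INTER_CUBIC))
```

```text
4.5667 [0.56805248 0.01533479 0.07987365] [ 3.13985199e+00 -3.43529091e-04  1.34410438e+00] 0.03329681272187015 [ 1.06642434  0.45717109 -2.24803693] [-0.06853881  0.06450917  0.02519062]
```

View pics/c4.png

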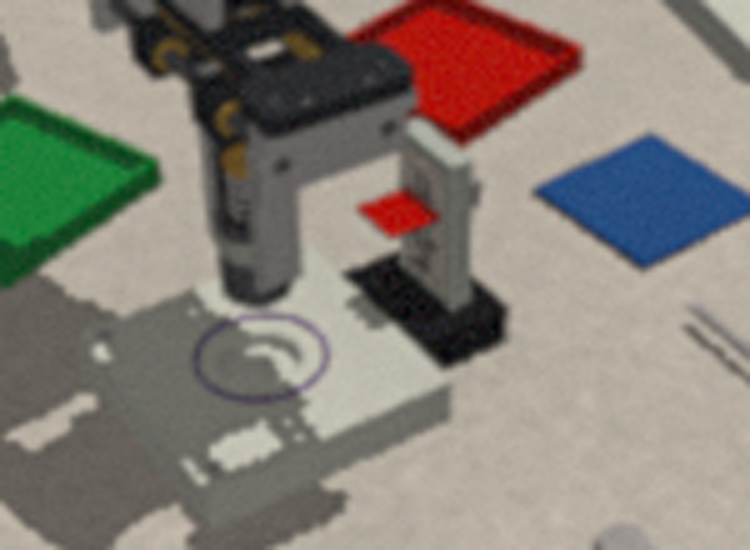

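View pics/c4t.png

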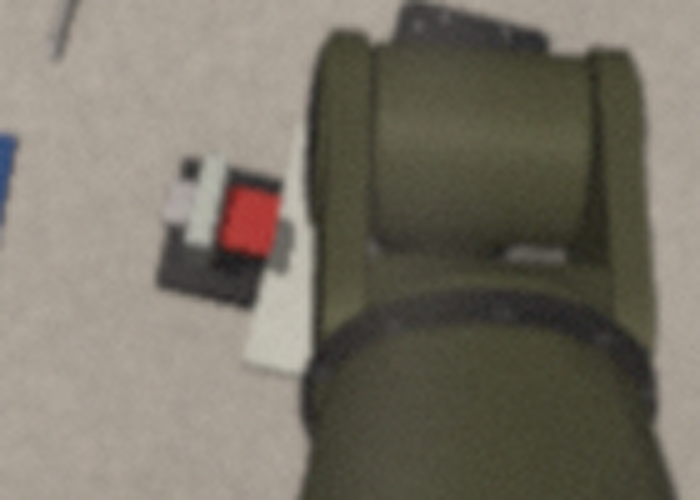

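Run:
```python
from h import *
S=load('scene4')
t=np.linspace(0,2*np.pi,72)
def pix(P): return (proj(S,P)-[180,160]+.5)*5-.5
img=cv2.resize(S['frame'][160:270,180:330,::-1],None,fx=5,fy=5,interpolation=cv2.INTER_CUBIC)
for cx,cy,zz,r,col in((.567,.0152,.078-.013+.0025,.017,(0,255,255)),(.567,.0152,.065,.0145,(0,255,0)),(.567,.0152,.024,.031,(255,255,0))):
    q=pix(np.c_[cx+r*np.cos(t),cy+r*np.sin(t),0*t+zz]); print(q.min(0),q.max(0))
    for p in q: cv2.circle(img,(int(p[0]),int(p[1])),1,col,-1)
cv2.imwrite('pics/c4b.png',img[200:440,130:400].repeat(2,0).repeat(2,1))
```

```text
[216.86330036 261.07312037] [290.67656799 306.56776467]
[222.66349998 268.56454434] [285.51517044 307.42023435]
[193.55459519 314.65814029] [324.45620063 399.53310447]
```

View pics/c4b.png

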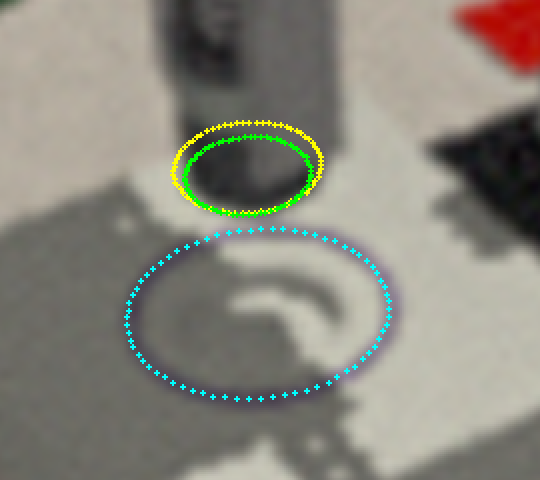

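The drawn prediction shows the unit's foot and the ring both about 0.5 px right of their predictions, so they agree with each other to about 1 mm. That is within the chamfers' capture range. Descending gently.

Call:
jog_arm([
  [[0,0,-18],[0,0,0],30],
  [[0,0,-32],[0,0,0],30],
  [[0,0,-38],[0,0,0],30],
  [[0,0,-40],[0,0,0],30],
  [[0,0,-40],[0,0,0],30],
])

```text
time_s: 4.98
ee_pos: [0.5678, 0.0153, 0.0393]
eef_rot: [3.141, -0.0, 1.344]
force: [-0.1, 0.2, -2.0]
grip_width: 0.0336
```

Call:
jog_arm([
  [[0,0,-1],[0,0,0],30],
  [[0,0,-2],[0,0,0],30],
  [[0,0,-3],[0,0,0],30],
  [[0,0,-3],[0,0,0],30],
])

```text
time_s: 5.32
ee_pos: [0.5675, 0.0153, 0.0357]
eef_rot: [3.141, -0.0, 1.344]
force: [0.4, -0.1, -1.6]
grip_width: 0.0336
```

Call:
jog_arm([
  [[0,0,-1],[0,0,0],30],
  [[0,0,-2],[0,0,0],30],
  [[0,0,-2],[0,0,0],30],
])

```text
time_s: 5.57
ee_pos: [0.5673, 0.0153, 0.0333]
eef_rot: [-3.141, 0.0, 1.344]
force: [-0.5, -0.1, -2.0]
grip_width: 0.0332
```

Call:
jog_arm([
  [[0,0,-1],[0,0,0],30],
  [[0,0,-2],[0,0,0],30],
  [[0,0,-2],[0,0,0],30],
])

```text
time_s: 5.82
ee_pos: [0.5672, 0.0152, 0.0312]
eef_rot: [-3.141, 0.0, 1.344]
force: [0.6, 0.1, -2.9]
grip_width: 0.0332
```

Call:
jog_arm([
  [[0,0,-0.7],[0,0,0],30],
  [[0,0,-1.4],[0,0,0],30],
  [[0,0,-1.4],[0,0,0],30],
])

```text
time_s: 6.07
ee_pos: [0.5673, 0.0153, 0.0299]
eef_rot: [-3.141, 0.0, 1.344]
force: [-0.5, -0.4, -2.5]
grip_width: 0.0333
```

Call:
jog_arm([
  [[0,0,-0.5],[0,0,0],30],
  [[0,0,-1],[0,0,0],30],
  [[0,0,-1],[0,0,0],30],
])

```text
time_s: 6.32
ee_pos: [0.5674, 0.0152, 0.0296]
eef_rot: [3.141, -0.0, 1.344]
force: [-3.8, 0.2, 4.2]
grip_width: 0.0334
```

Contact with the floor at the expected height. I release and look.

Call:
jog_arm([
  [[0,0,0],[0,0,0],40],
  [[0,0,0],[0,0,0],50],
  [[0,0,0],[0,0,0],60],
  [[0,0,0],[0,0,0],60],
  [[0,0,10],[0,0,0],60],
])

```text
time_s: 6.73
ee_pos: [0.5664, 0.0153, 0.0377]
eef_rot: [-3.139, 0.001, 1.344]
force: [-1.0, -0.3, -0.8]
grip_width: 0.0594
```

Call:
jog_arm([
  [[0,0,30],[0,0,0],60],
  [[0,0,60],[0,0,0],60],
  [[0,0,90],[0,0,0],60],
  [[0,0,110],[0,0,0],60],
  [[0,0,110],[0,0,0],60],
])

```text
time_s: 7.15
ee_pos: [0.5691, 0.0152, 0.1545]
eef_rot: [3.134, -0.001, 1.344]
force: [-0.7, -0.1, 0.7]
grip_width: 0.0596
```

Run:
```python
from h import *
S=snap('scene','scene5')
o=ctrl.get_obs();print(o['time_s'],o['ee_pos'],o['eef_rot'],o['grip_width'],o['force'],o['moment'])
cv2.imwrite('pics/c5.png',cv2.resize(S['frame'][130:260,180:330,::-1],None,fx=4.5,fy=4.5,interpolation=cv2.INTER_CUBIC))
for b in blobs(S,(10,130,60),(25,255,255)):
  print(b[0],b[1],onz(S,[b[0]],.090))
```

```text
7.2 [0.56828943 0.01523221 0.15181101] [ 3.13711448e+00 -8.17584583e-04  1.34393667e+00] 0.059861180290165975 [ 0.239858   -0.16681371 -0.14620144] [-0.07771933  0.08569461  0.01962141]
[206.88 134.81] [205 133   6   6  16] [[0.22736311 0.21942532 0.09      ]]
[237.6  133.93] [235 133   6   3  15] [[0.29259964 0.28937043 0.09      ]]
[224.93 152.2 ] [224 149   3   7  15] [[0.3548079  0.18361003 0.09      ]]
[230.85 209.05] [227 207   9   6  41] [[0.57038698 0.01541177 0.09      ]]
[ 93.15 240.92] [ 88 238  11   7  59] [[ 0.44859569 -0.25174582  0.09      ]]
[236.77 332.73] [229 325  16  15 171] [[ 0.81794958 -0.19123821  0.09      ]]
```

View pics/c5.png

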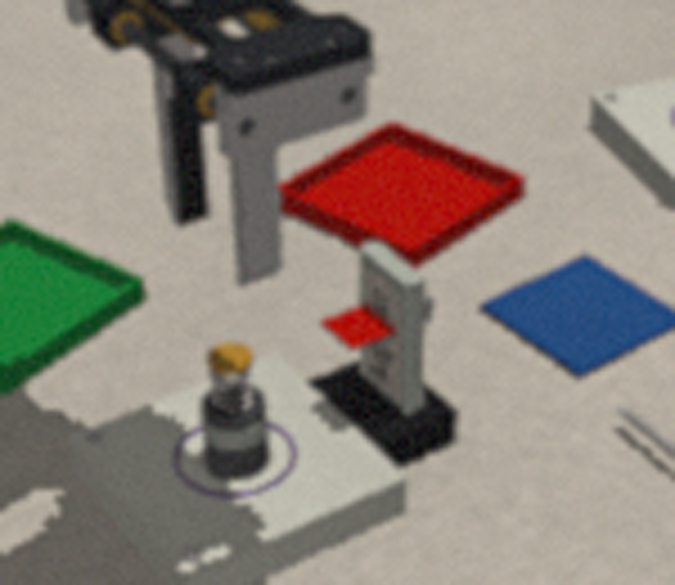

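The unit stands upright in the well: cap at (230,357) in the crop, foot inside the purple ring, pointer at (360,327). I close the fingers above it and lower to just over the cap.

Call:
jog_arm([
  [[0,0,-5],[0,0,0],40],
  [[0,0,-10],[0,0,0],20],
  [[0,0,-15],[0,0,0],0],
  [[0,0,-15],[0,0,0],0],
  [[0,0,-15],[0,0,0],0],
], squeeze=20)

```text
time_s: 7.62
ee_pos: [0.5669, 0.0153, 0.1329]
eef_rot: [-3.14, 0.0, 1.344]
force: [-0.5, 0.6, -0.1]
grip_width: 0.0297
```

Call:
jog_arm([
  [[0,0,-15],[0,0,0],0],
  [[0,0,-28],[0,0,0],0],
  [[0,0,-34],[0,0,0],0],
  [[0,0,-36],[0,0,0],0],
  [[0,0,-36],[0,0,0],0],
])

```text
time_s: 8.03
ee_pos: [0.5673, 0.0153, 0.0979]
eef_rot: [-3.141, 0.0, 1.344]
force: [-0.8, 0.6, 0.0]
grip_width: 0.0007
```

Call:
jog_arm([
  [[0,0,0],[0,0,0],0],
  [[0,0,0],[0,0,0],0],
])

```text
time_s: 8.2
ee_pos: [0.5677, 0.0152, 0.0988]
eef_rot: [3.14, -0.0, 1.344]
force: [-0.0, 0.1, -0.3]
grip_width: 0.0004
```

Run:
```python
from h import *
o=ctrl.get_obs();print(o['time_s'],o['ee_pos'],o['force'][2])
S=snap('scene','scene6')
o=ctrl.get_obs();print(o['time_s'],o['ee_pos'],o['eef_rot'],o['grip_width'],o['force'],o['moment'])
print('pred tcp',(proj(S,[.5673,.0152,o['ee_pos'][2]])-[190,150])*5,'cap',(proj(S,[.5673,.0152,.09])-[190,150])*5)
cv2.imwrite('pics/c6.png',cv2.resize(S['frame'][150:250,190:310,::-1],None,fx=5,fy=5,interpolation=cv2.INTER_CUBIC))
```

```text
8.2 [0.56771854 0.01523479 0.09880721] -0.2722562534145853
8.25 [0.5676667  0.01522201 0.0987381 ] [ 3.14054648e+00 -2.02372935e-04  1.34385741e+00] 0.00023521932345077674 [-0.71374528 -0.02404791  0.48293892] [-0.04989922  0.12075133 -0.03486438]
pred tcp [[198.26084133 277.11682932]] cap [[199.39077444 292.62051804]]
```

View pics/c6.png

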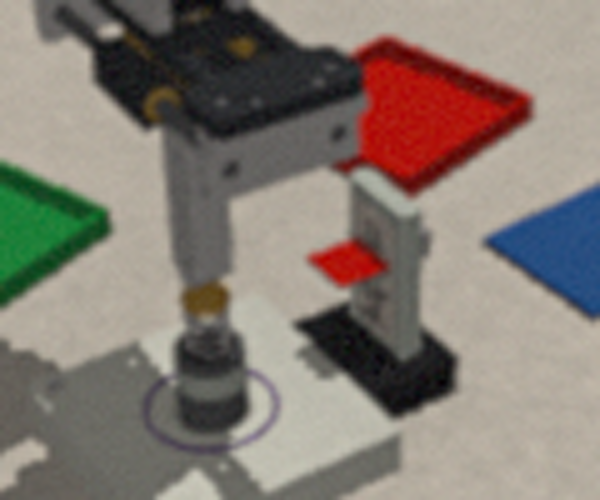

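The closed fingers are centred just above the cap (tip (203,280), cap (206,298)). Force reads about 0 ± 0.5 N. Pressing in steps.

Call:
jog_arm([
  [[0,0,-3],[0,0,0],0],
  [[0,0,-6],[0,0,0],0],
  [[0,0,-8],[0,0,0],0],
  [[0,0,-10],[0,0,0],0],
  [[0,0,-10],[0,0,0],0],
])

```text
time_s: 8.67
ee_pos: [0.5673, 0.0153, 0.0879]
eef_rot: [-3.141, 0.0, 1.344]
force: [-0.5, -1.0, 3.7]
grip_width: 0.0004
```

Call:
jog_arm([
  [[0,0,-1],[0,0,0],0],
  [[0,0,-2],[0,0,0],0],
  [[0,0,-2],[0,0,0],0],
])

```text
time_s: 8.92
ee_pos: [0.5675, 0.0153, 0.0863]
eef_rot: [3.141, -0.0, 1.344]
force: [0.5, 0.4, 5.8]
grip_width: 0.0005
```

Call:
jog_arm([
  [[0,0,-1],[0,0,0],0],
  [[0,0,-2],[0,0,0],0],
  [[0,0,-2],[0,0,0],0],
])

```text
time_s: 9.17
ee_pos: [0.5677, 0.0152, 0.0846]
eef_rot: [3.141, -0.0, 1.344]
force: [-1.6, -0.1, 8.3]
grip_width: 0.0007
```

Call:
jog_arm([
  [[0,0,-1],[0,0,0],0],
  [[0,0,-2],[0,0,0],0],
  [[0,0,-2],[0,0,0],0],
])

```text
time_s: 9.42
ee_pos: [0.5678, 0.0152, 0.0829]
eef_rot: [3.14, -0.0, 1.344]
force: [-1.4, 0.2, 10.5]
grip_width: 0.0003
```

Call:
jog_arm([
  [[0,0,-0.6],[0,0,0],0],
  [[0,0,-1.2],[0,0,0],0],
  [[0,0,-1.2],[0,0,0],0],
])

```text
time_s: 9.67
ee_pos: [0.5679, 0.0152, 0.0819]
eef_rot: [3.14, -0.0, 1.344]
force: [-2.4, 0.3, 13.6]
grip_width: 0.0003
```

Call:
jog_arm([
  [[0,0,0],[0,0,0],0],
  [[0,0,0],[0,0,0],0],
  [[0,0,0],[0,0,0],0],
])

```text
time_s: 9.92
ee_pos: [0.568, 0.0152, 0.082]
eef_rot: [3.14, -0.0, 1.344]
force: [-1.9, 0.3, 12.5]
grip_width: 0.0001
```

Run:
```python
from h import *
S=snap('scene','scene7')
o=ctrl.get_obs();print(o['time_s'],o['ee_pos'],o['force'])
cv2.imwrite('pics/c7.png',cv2.resize(S['frame'][170:240,210:290,::-1],None,fx=8,fy=8,interpolation=cv2.INTER_CUBIC))
```

```text
9.9667 [0.56800623 0.01522976 0.08204379] [-2.37599637 -0.75501766 11.89719208]
```

View pics/c7.png

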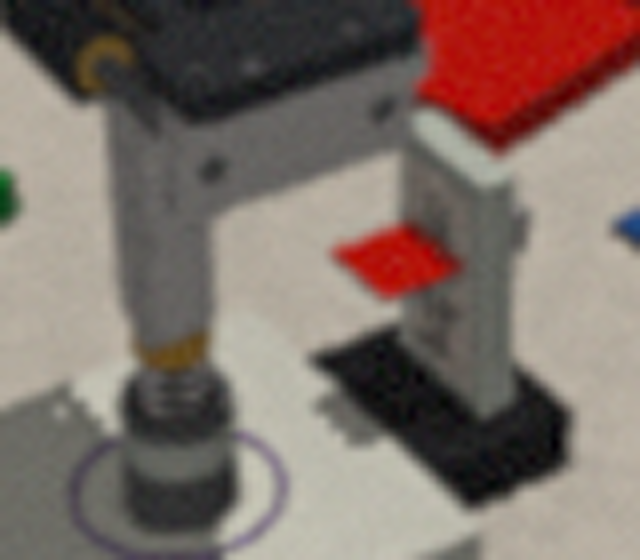

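Call:
jog_arm([
  [[0,0,0],[0,0,0],0],
  [[0,0,0],[0,0,0],0],
  [[0,0,0],[0,0,0],0],
  [[0,0,0],[0,0,0],0],
  [[0,0,0],[0,0,0],0],
])

```text
time_s: 10.38
ee_pos: [0.568, 0.0152, 0.0821]
eef_rot: [3.14, -0.0, 1.344]
force: [-2.1, -0.7, 12.4]
grip_width: 0.0003
```

Call:
jog_arm([
  [[0,0,0],[0,0,0],0],
  [[0,0,0],[0,0,0],0],
  [[0,0,0],[0,0,0],0],
  [[0,0,0],[0,0,0],0],
  [[0,0,0],[0,0,0],0],
])

```text
time_s: 10.8
ee_pos: [0.568, 0.0152, 0.082]
eef_rot: [3.14, -0.0, 1.344]
force: [-2.1, 0.2, 12.5]
grip_width: 0.0004
```

Run:
```python
from h import *
S=load('scene7');S0=load('scene6')
o=ctrl.get_obs();print(o['time_s'],o['ee_pos'],o['force'])
# brass bottom edge midline rows, unloaded vs loaded -> height via columns at axis
for t,c in(('un',S0),('ld',S)):
    h=cv2.cvtColor(c['frame'],cv2.COLOR_RGB2HSV); m=cv2.inRange(h,(10,110,50),(27,255,255)); m[:195]=0;m[222:]=0;m[:,:222]=0;m[:,242:]=0
    y,x=np.nonzero(m); print(t,len(x),x.min(),x.max(),y.min(),y.max(),[ (k,y[x==k].max()) for k in range(228,236) if (x==k).any()])
for z in(.09,.086,.082,.078,.074): print(z,proj(S,[.568,.0155,z]), proj(S,[.568+.0085,.0155-.0085,z-.004]))
```

```text
10.8 [0.56799335 0.01522651 0.08203352] [-2.05760054  0.19786411 12.47738431]
un 41 227 234 207 212 [(228, np.int64(212)), (229, np.int64(212)), (230, np.int64(212)), (231, np.int64(212)), (232, np.int64(212)), (233, np.int64(211)), (234, np.int64(211))]
ld 21 228 235 212 216 [(228, np.int64(214)), (229, np.int64(215)), (230, np.int64(215)), (231, np.int64(216)), (232, np.int64(215)), (233, np.int64(215)), (234, np.int64(214)), (235, np.int64(212))]
0.09 [[230.18154495 208.59514591]] [[229.9503689  213.22485051]]
0.086 [[230.28331854 210.00275542]] [[230.05363787 214.63275371]]
0.082 [[230.38453982 211.40290733]] [[230.15634187 216.03313704]]
0.078 [[230.4852134  212.79566269]] [[230.25848567 217.42606249]]
0.074 [[230.58534384 214.18108181]] [[230.36007397 218.81159136]]
```

The cap dropped about 3 px (roughly 8 mm), so its top is at about 0.082 m by both image and TCP. That is about 4.5 mm above the pointer at 0.0775 m. The force held at 12–12.5 N for over 1 s and the peak reading was 13.6 N. The spring is sound, so the unit goes to the rightmost green tray. Releasing and re-gripping.

Call:
jog_arm([
  [[0,0,5],[0,0,0],0],
  [[0,0,20],[0,0,0],0],
  [[0,0,45],[0,0,0],30],
  [[0,0,60],[0,0,0],60],
  [[0,0,60],[0,0,0],60],
])

```text
time_s: 11.22
ee_pos: [0.5686, 0.0152, 0.1438]
eef_rot: [3.137, -0.001, 1.344]
force: [0.3, 0.8, 0.2]
grip_width: 0.017
```

Call:
jog_arm([
  [[0,0,0],[0,0,0],60],
  [[0,0,0],[0,0,0],60],
  [[0,0,0],[0,0,0],60],
  [[0,0,0],[0,0,0],60],
])

```text
time_s: 11.55
ee_pos: [0.5669, 0.0153, 0.1397]
eef_rot: [-3.14, 0.0, 1.344]
force: [-0.2, -0.7, -0.0]
grip_width: 0.0436
```

Run:
```python
from h import *
S=snap('scene','scene8')
o=ctrl.get_obs();print(o['time_s'],o['ee_pos'],o['grip_width'],o['force'])
cv2.imwrite('pics/c8.png',cv2.resize(S['frame'][130:250,190:310,::-1],None,fx=5,fy=5,interpolation=cv2.INTER_CUBIC))
```

```text
11.6 [0.56702566 0.01524947 0.13994245] 0.047956901668507454 [-0.82995883  0.09285413  0.05909272]
```

View pics/c8.png

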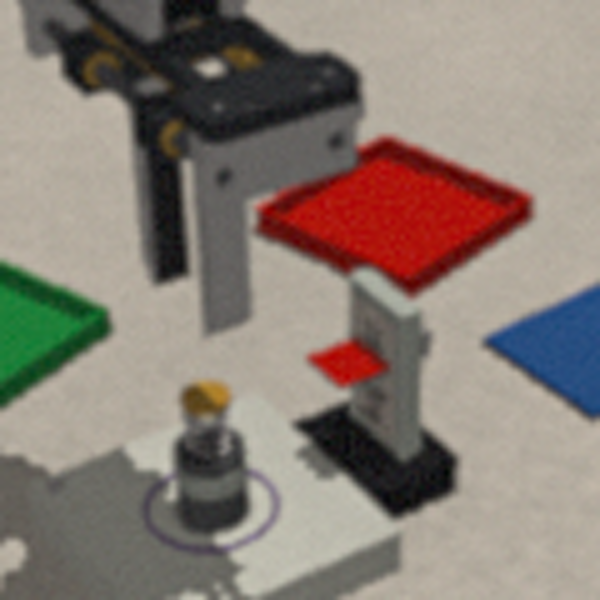

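The unit is still upright with its cap sprung back (206,398), and the fingers are open above it.

Call:
jog_arm([
  [[0,0,-5],[0,0,0],60],
  [[0,0,-30],[0,0,0],60],
  [[0,0,-60],[0,0,0],60],
  [[0,0,-85],[0,0,0],60],
  [[0,0,-100],[0,0,0],60],
])

```text
time_s: 12.02
ee_pos: [0.5659, 0.0153, 0.0375]
eef_rot: [-3.138, 0.001, 1.344]
force: [0.0, 1.2, -0.5]
grip_width: 0.06
```

Call:
jog_arm([
  [[0,0,-6],[0,0,0],60],
  [[0,0,-10],[0,0,0],60],
  [[0,0,-11],[0,0,0],50],
  [[0,0,-11],[0,0,0],30],
  [[0,0,-11],[0,0,0],30],
], squeeze=30)

```text
time_s: 12.43
ee_pos: [0.5679, 0.0152, 0.0308]
eef_rot: [3.14, -0.0, 1.344]
force: [-0.2, 0.9, -0.7]
grip_width: 0.0433
```

Call:
jog_arm([
  [[0,0,0],[0,0,0],30],
  [[0,0,0],[0,0,0],30],
  [[0,0,0],[0,0,0],30],
  [[0,0,0],[0,0,0],30],
  [[0,0,0],[0,0,0],30],
])

```text
time_s: 12.85
ee_pos: [0.5677, 0.0152, 0.0306]
eef_rot: [3.141, -0.0, 1.344]
force: [-2.8, -0.4, 6.2]
grip_width: 0.0331
```

Call:
jog_arm([
  [[0,0,5],[0,0,0],30],
  [[0,0,15],[0,0,0],30],
  [[0,0,35],[0,0,0],30],
  [[0,0,60],[0,0,0],30],
  [[0,0,75],[0,0,0],30],
])

```text
time_s: 13.27
ee_pos: [0.5679, 0.0152, 0.1078]
eef_rot: [3.14, -0.0, 1.344]
force: [-0.1, 0.8, -1.5]
grip_width: 0.0333
```

Call:
jog_arm([
  [[2,-20,0],[0,0,0],30],
  [[5,-50,0],[0,0,0],30],
  [[9,-85,0],[0,0,0],30],
  [[13,-120,0],[0,0,0],30],
  [[16,-155,0],[0,0,0],30],
])

```text
time_s: 13.68
ee_pos: [0.5834, -0.1413, 0.1057]
eef_rot: [3.141, 0.0, 1.344]
force: [0.6, 0.6, -1.9]
grip_width: 0.0334
```

Call:
jog_arm([
  [[4,-35,0],[0,0,0],30],
  [[8,-70,0],[0,0,0],30],
  [[12,-105,0],[0,0,0],30],
  [[15,-130,0],[0,0,0],30],
  [[15,-135,0],[0,0,0],30],
])

```text
time_s: 14.1
ee_pos: [0.5979, -0.2788, 0.1053]
eef_rot: [3.141, 0.001, 1.341]
force: [-0.3, 0.1, -1.9]
grip_width: 0.0333
```

Call:
jog_arm([
  [[0,0,-20],[0,0,0],30],
  [[0,0,-40],[0,0,0],30],
  [[0,0,-40],[0,0,0],30],
  [[0,0,-40],[0,0,0],30],
])

```text
time_s: 14.43
ee_pos: [0.598, -0.2742, 0.0648]
eef_rot: [-3.14, -0.001, 1.344]
force: [-0.1, 1.2, -1.5]
grip_width: 0.0332
```

Run:
```python
from h import *
S=snap('scene','scene9')
o=ctrl.get_obs();print(o['time_s'],o['ee_pos'],o['grip_width'],o['force'])
```

```text
14.4833 [ 0.59864728 -0.27448058  0.06599465] 0.03366482410304471 [ 0.60432661 -1.01168298 -1.57076361]
```

View pics/scene9.png

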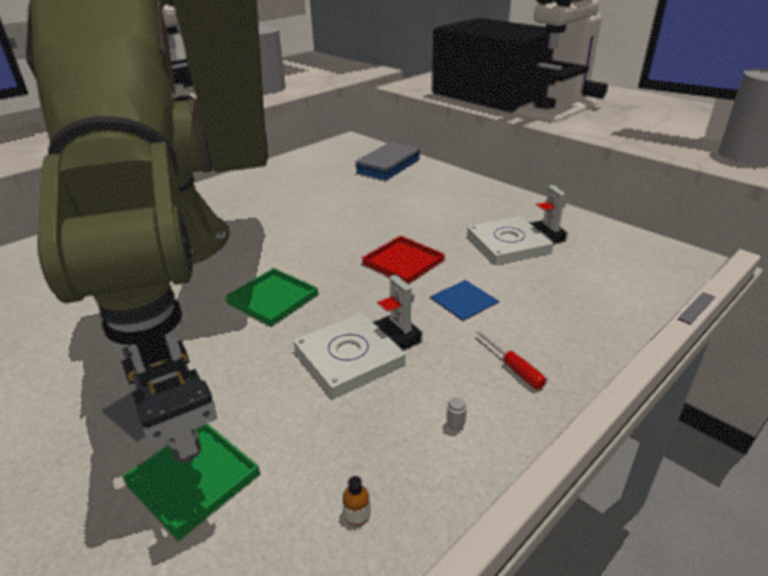

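The unit hangs over the rightmost green tray (192,478). Lowering until it touches the floor.

Call:
jog_arm([
  [[0,0,-15],[0,0,0],30],
  [[0,0,-30],[0,0,0],30],
  [[0,0,-37],[0,0,0],30],
  [[0,0,-42],[0,0,0],30],
  [[0,0,-42],[0,0,0],30],
])

```text
time_s: 14.9
ee_pos: [0.5984, -0.2746, 0.023]
eef_rot: [-3.141, -0.0, 1.344]
force: [-0.3, 0.2, -1.9]
grip_width: 0.0332
```

Call:
jog_arm([
  [[0,0,-1],[0,0,0],30],
  [[0,0,-2],[0,0,0],30],
  [[0,0,-2],[0,0,0],30],
])

```text
time_s: 15.15
ee_pos: [0.5986, -0.2748, 0.0215]
eef_rot: [3.141, 0.0, 1.344]
force: [-0.5, -0.5, -1.4]
grip_width: 0.0333
```

Call:
jog_arm([
  [[0,0,-1],[0,0,0],30],
  [[0,0,-1.5],[0,0,0],30],
  [[0,0,-1.5],[0,0,0],30],
])

```text
time_s: 15.4
ee_pos: [0.5984, -0.2748, 0.0194]
eef_rot: [3.142, 0.0, 1.344]
force: [0.0, -0.6, -2.4]
grip_width: 0.0333
```

Call:
jog_arm([
  [[0,0,-0.7],[0,0,0],30],
  [[0,0,-1.4],[0,0,0],30],
  [[0,0,-1.4],[0,0,0],30],
])

```text
time_s: 15.65
ee_pos: [0.5984, -0.2748, 0.0187]
eef_rot: [3.141, 0.0, 1.344]
force: [-3.1, 0.9, 4.6]
grip_width: 0.0334
```

Call:
jog_arm([
  [[0,0,-0.5],[0,0,0],30],
  [[0,0,-1],[0,0,0],30],
  [[0,0,-1],[0,0,0],30],
])

```text
time_s: 15.9
ee_pos: [0.5985, -0.2749, 0.0186]
eef_rot: [3.141, 0.0, 1.344]
force: [-7.3, 4.0, 14.1]
grip_width: 0.033
```

Floor touched. I ease up 1.5 mm to unload, then open.

Call:
jog_arm([
  [[0,0,1],[0,0,0],30],
  [[0,0,1.2],[0,0,0],36],
  [[0,0,1.2],[0,0,0],42],
  [[0,0,1.2],[0,0,0],50],
  [[0,0,1.2],[0,0,0],56],
])

```text
time_s: 16.32
ee_pos: [0.5984, -0.2748, 0.018]
eef_rot: [-3.142, -0.0, 1.344]
force: [-0.1, 0.5, 0.3]
grip_width: 0.0519
```

Call:
jog_arm([
  [[0,0,0],[0,0,0],56],
  [[0,0,0],[0,0,0],56],
  [[0,0,8],[0,0,0],56],
  [[0,0,30],[0,0,0],56],
  [[0,0,60],[0,0,0],56],
])

```text
time_s: 16.73
ee_pos: [0.5973, -0.2742, 0.0771]
eef_rot: [-3.138, -0.001, 1.344]
force: [0.4, 0.7, 0.3]
grip_width: 0.0562
```

Call:
jog_arm([
  [[0,0,40],[0,0,0],56],
  [[-20,20,80],[0,0,0],56],
  [[-50,50,110],[0,0,0],56],
  [[-70,80,130],[0,0,0],56],
  [[-90,110,130],[0,0,0],56],
])

```text
time_s: 17.15
ee_pos: [0.5132, -0.1722, 0.2104]
eef_rot: [3.136, 0.001, 1.343]
force: [0.8, 0.4, -0.3]
grip_width: 0.0557
```

Run:
```python
from h import *
S=snap('scene','scene10');T=snap('top','top10')
o=ctrl.get_obs();print(o['time_s'],o['ee_pos'],o['grip_width'],o['force'])
cv2.imwrite('pics/c10.png',cv2.resize(S['frame'][240:384,50:250,::-1],None,fx=4,fy=4,interpolation=cv2.INTER_CUBIC)[:600])
```

```text
17.25 [ 0.51180187 -0.16913897  0.20946846] 0.055969501740949466 [-0.10579767 -0.85391342 -0.490846  ]
```

View pics/scene10.png

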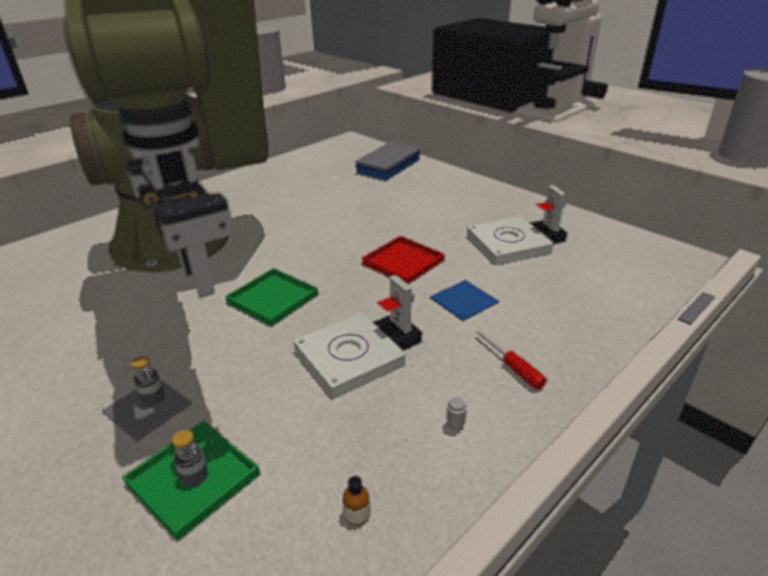

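View pics/top10.png

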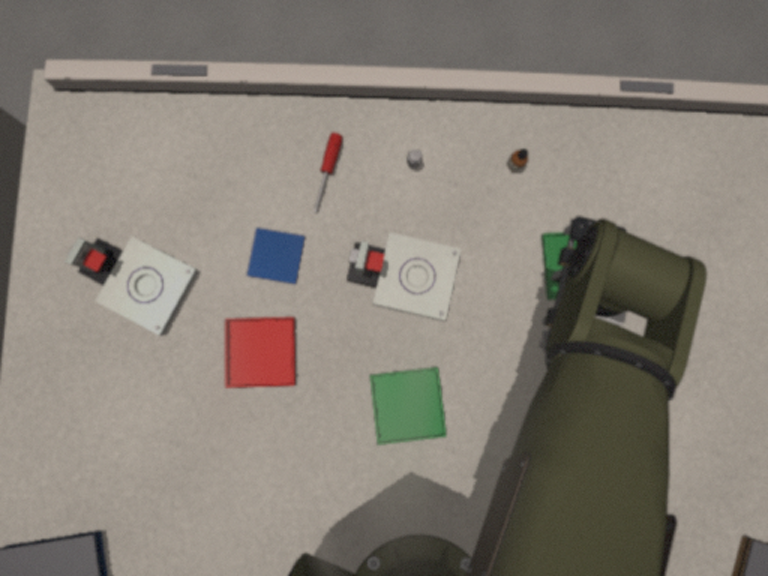

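View pics/c10.png

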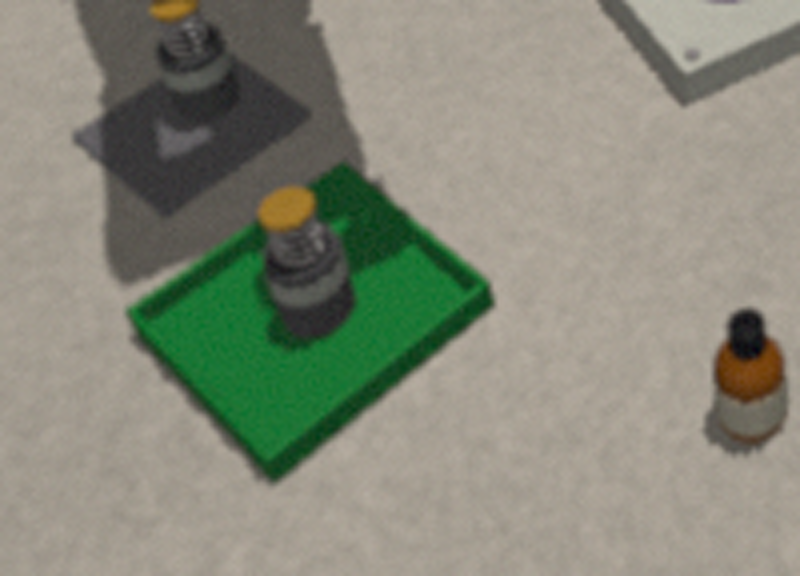

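The unit stands upright in the rightmost green tray (cap at (183,438) in the scene picture), leaning only by the same perspective as the spare. The spare, bottle, objective and driver are where they were, and the gripper is clear. I settle the arm and hand in.

Call:
jog_arm([
  [[0,0,0],[0,0,0],56],
  [[0,0,0],[0,0,0],56],
  [[0,0,0],[0,0,0],56],
])

```text
time_s: 17.5
ee_pos: [0.5138, -0.1729, 0.2062]
eef_rot: [-3.141, 0.0, 1.343]
force: [0.4, -0.1, -0.4]
grip_width: 0.056
```

Run:
```python
from h import *
S=snap('scene','scene11')
for t in('scene10','scene11'): print([b[0] for b in blobs(load(t),(10,130,90),(25,255,255),20)])
print(ctrl.hand_in())
```

```text
[array([ 93.13, 241.35]), array([121.26, 291.86]), array([237.03, 332.22])]
[array([ 93.12, 241.5 ]), array([121.2 , 291.86]), array([237.23, 332.33])]
the job is handed in; nothing more can be done
None
```

The spring stayed above the pointer, so I stood the unit upright in the rightmost green tray and handed the job in at about 17.6 s of the 64 s.

- **Test:** I seated the unit from the blue pad in the well of the tester nearest the base. With the fingers closed I pressed its cap at about 12–12.5 N for over 1 s. The highest reading was 13.6 N.
- **Result:** the loaded cap's top stood at about 0.082 m, roughly 4.5 mm above the pointer at 0.0775 m. The fingertip height and the camera picture agreed.
- **Last checks:** the unit stood upright and still in the tray with the gripper clear. The spare unit and the other things looked unmoved.
- **Minor disagreement:** the two cameras differed from each other by 1–2 mm. This did not affect the fit.
- **Tray contact:** when the unit touched the tray floor, the wrist force briefly read about 14 N. I eased it off before opening the fingers.

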